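Stack the two tiers of a bench rack over its posts

TASK

Put the two-tier lab rack together: lower the blue plate over the four posts of the dark steel base until it lies flat on the base, then stack the yellow plate over the same posts so that it sits level on the blue plate's four pillars. Set the plates down, do not drop them, and leave both released on the rack. The red plate belongs to another rack and does not fit.

Things in the scene. Friction and masses are not known exactly. Their poses are not given: they have to be found in the camera images.
- rack_base: Fixed dark steel base 190 x 120 x 10 mm with four bright posts, 10 mm thick, at x +/-62, y +/-30 mm; they end 80 mm above the bench, tapering over the last 10 mm. Origin: centre of the underside, on the bench; x along its length, z up. Seated on the rack, the blue plate's grip point is 38 mm above this origin, the yellow plate's 82 mm.
- blue_grip (a point): Blue lower plate, 170 x 104 x 6 mm, 28 mm bores at x +/-62, y +/-30 mm. Black upright grip in the middle, 44 mm along x, 14 mm along y, 34 mm above the plate: pinch it from above across y. Loose, 0.13-0.25 kg. Point: in the grip, 28 mm above the plate's underside; x along the length, z up; half a turn is the same. Four blue pillars, 38 mm tall, 14 mm thick, at x +/-37, y +/-42 mm.
- yellow_grip (a point): Yellow upper plate, no pillars, 170 x 104 x 6 mm, 28 mm bores at x +/-62, y +/-30 mm. Black upright grip in the middle, 44 mm along x, 14 mm along y, 34 mm above the plate: pinch it from above across y. Loose, 0.13-0.25 kg. Point: in the grip, 28 mm above the plate's underside; x along the length, z up; half a turn is the same.

How it is judged:
On the way, in this order (a step that is already met when the one before it is completed fails the run):
1. the blue plate lies flat on the base, over all four posts (horizontal distance between blue_grip and rack_base below 0.02 m and z of blue_grip in the frame of rack_base between 0.032 and 0.044 m and angle between blue_grip's own z axis and vertical below 0.1 rad and angle between the x axis of blue_grip and the x axis of rack_base, either way round below 0.3 rad and linear speed of blue_tier below 0.03 m/s), for 0.2 s.
2. the yellow plate sits level on the blue plate's pillars, over the same posts (all of step 1 and horizontal distance between yellow_grip and rack_base below 0.02 m and z of yellow_grip in the frame of rack_base between 0.076 and 0.088 m and angle between yellow_grip's own z axis and vertical below 0.1 rad and angle between the x axis of yellow_grip and the x axis of rack_base, either way round below 0.3 rad and linear speed of yellow_tier below 0.03 m/s), for 0.2 s.
At the end, for the whole second after the job is handed in: Both plates threaded on the posts, blue flat on the base, yellow on its pillars: grip points within 20 mm of the base's centre, 38 and 82 mm (+/-6) above its origin, level within 0.1 rad, along the base within 0.3 rad (either way round), at rest (below 0.03 m/s) (all of step 2); the robot touches nothing.
It fails at once if the blue plate is dropped onto the rack (faster than 0.8 m/s within 60 mm of its centre) (horizontal distance between blue_grip and rack_base below 0.06 m and linear speed of blue_tier above 0.8 m/s).
It fails at once if the yellow plate is dropped onto the rack (faster than 0.8 m/s within 60 mm of its centre) (horizontal distance between yellow_grip and rack_base below 0.06 m and linear speed of yellow_tier above 0.8 m/s).
It also fails if it takes over 61 s, if anything falls off the work surface, if the arm or the gripper's body presses on something with over 40 N, if the wrist force passes 120 N, or if a joint passes its speed limit or range.

ROBOT

A 7-joint arm with a two-finger parallel gripper is mounted at the origin on the work surface. World frame = base frame: x ahead of the robot, y to its left, z up, the work surface at z = 0. Lengths are in m, angles in rad, forces in N, time in s.
With the tool pointing down it reaches from about 0.425 to 0.95 m from the base axis. Payload 4.7 kg.
Tool frame: the origin (TCP) lies at the very end of the fingers, on their centre line; the grasp point (between the pads) lies 19 mm behind it; x points along the fingers, y is the direction in which the jaws open and shut, and the axes are right-handed (so a half turn about x gives the same grasp; the last joint's range is limited). The gripper opens to 85 mm and grips with 20 to 120 N. Pads are 22 mm wide; open, the fingers measure 114 mm over their backs; the gripper's body (76 mm by 85 mm) begins 54 mm behind the grasp point. The pads swing forward as they close: fully open they stand 13 mm farther back than shut.
Start: joints at [-1.216, 0.469, -0.049, 1.532, 0.024, 1.141, -0.082], TCP at [0.253, 0.626, 0.231] pointing down, gripper open.
Joint ranges: [-2.59, 2.59], [-0.33, 1.99], [-1.39, 1.29], [0.1, 2.45], [-1.04, 4.18], [0.21, 1.99], [-2.66, 2.66]. Speed limits (rad/s): [2.57, 2.57, 3.14, 3.14, 3.14, 3.14, 3.14].

INTERFACE

Orientations are given as a unit quaternion [w, x, y, z].
In Python, from rig import manip gives the robot as it stands. The module is installed in compiled form; this text tells all that it offers.
- The arm moves only by the shell command python3 -m creep 'ROWS' [FORCE]. ROWS is JSON, a list of rows, each a list of 5 numbers: the finger opening in cm, from 0 to 8.54, then the shift along the tool's x, y, z in cm, then the turn about the tool's x in rad. A call has exactly 8 rows; each row shifts and turns the commanded pose from where the row before left it, along the tool's axes as they then stand; what a row does not reach is not made up. A row lasts 1/10 s, in which the tool goes at most 50 mm and 8.59 degrees, less where a joint would pass 70% of its speed; a pose out of reach is approached as far as the arm can. A call with a gripper value outside its range is refused whole. The fingers move at their own pace and stop on an object; FORCE is the grip in N (left out, the last holds). Time passes only in rows, so rows that do not move let the fingers close, or fill a call up. It gives the time, the measured TCP pose, the force and the opening at its end, in the units of the state.
- manip.read_state(): the state, without advancing time (a new reading comes with each control period).
- manip.capture(name): name is "scene" or "top" or "wrist"; returns (picture, depth): 384x512x3 uint8, blue, green, red; 384x512 float32, m along the optical axis (not along the pixel's ray), 0 where there is no reading.
- manip.camera_model(name): a dict with "fx", "fy", "cx", "cy" (pixels), "R" (3x3) and "t" (3): a world point X has camera coordinates R X + t. Camera axes: x right, y down, z forward; pixel columns grow to the right and rows downward; lengths in m; the calibration is good to about 2 mm. A picture is of the moment at which its call begins: read the wrist's pose just before it. camera_model takes no time and is no camera call; for the wrist camera it gives the pose at the moment of the call.
- manip.job_done(): hands the job in, once; it reports no verdict.
The state is a dict: "time_s": time; "q": joint angles; "qd": joint speeds; "joint_efforts": joint torques, N m; "tcp_pos": TCP position; "orientation": TCP orientation; "contact_force": force on the tool from outside, world axes, zero at the start; "torque": the same for the moment, N m; "finger_gap": opening from 0.0 (shut) to 1.0 (fully open).
Only numpy, scipy, OpenCV 4.12 (cv2) and the standard library are available. Lean on these libraries where they do the work, as an engineer would, in place of code of your own. Each camera call takes 0.05 s, during which the arm holds its last target.

## Working session

There is one attempt and no reset: what is moved stays moved. The work goes in short steps, Python scripts to look and compute and a shell command to move; the robot and the scene stay as the last step left them, time stands still between calls to the robot, and variables do not carry over. Pictures are saved under pics/ and viewed, and the job is handed in when it is done.

```bash
mkdir -p pics; python3 - <<'E'
from rig import manip
import cv2,numpy as np
s=manip.read_state();print({k:np.round(v,3).tolist() for k,v in s.items()})
for n in ("top","scene"):
    p,d=manip.capture(n);cv2.imwrite(f"pics/{n}0.png",p);np.save(f"{n}0.npy",d)
    m=manip.camera_model(n);print(n,{k:np.round(v,3).tolist() for k,v in m.items()})
E
```

```text
{'time_s': 0.0, 'q': [-1.216, 0.469, -0.049, 1.534, 0.024, 1.141, -0.082], 'qd': [0.001, 0.0, 0.0, 0.001, 0.001, -0.0, -0.001], 'joint_efforts': [0.0, -51.031, -0.046, -23.771, 0.011, 0.007, -0.0], 'tcp_pos': [0.253, 0.625, 0.23], 'orientation': [0.694, 0.134, 0.694, -0.136], 'contact_force': [0.266, 0.047, -0.94], 'torque': [0.018, -0.012, 0.043], 'finger_gap': 0.999}
top {'fx': 470.377, 'fy': 470.377, 'cx': 252.444, 'cy': 187.579, 'R': [[-0.008, -1.0, 0.012], [-0.985, 0.006, -0.174], [0.173, -0.013, -0.985]], 't': [0.002, 0.529, 0.881]}
scene {'fx': 447.153, 'fy': 447.153, 'cx': 254.946, 'cy': 189.584, 'R': [[-0.489, 0.872, 0.014], [0.682, 0.392, -0.617], [-0.543, -0.293, -0.787]], 't': [0.254, -0.322, 1.172]}
```

View pics/top0.png

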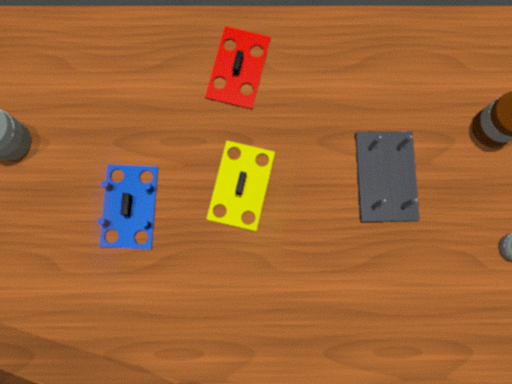

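View pics/scene0.png

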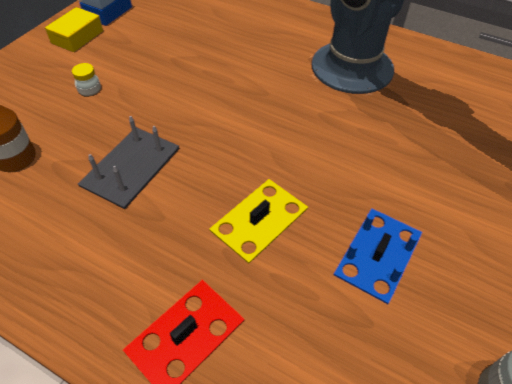

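The top view shows the blue plate at about (128,206), yellow at (241,185), red at (238,67) and the base at (387,177). The scene view agrees. Next I'll measure their poses.

```bash
cat > h.py <<'E'
from rig import manip
import cv2,numpy as np
def cast(m,uv,z):
    uv=np.atleast_2d(uv).astype(float); R=np.array(m["R"]);t=np.array(m["t"])
    c=-R.T@t; d=np.c_[(uv[:,0]-m["cx"])/m["fx"],(uv[:,1]-m["cy"])/m["fy"],np.ones(len(uv))]@R
    return c+d*((z-c[2])/d[:,2])[:,None]
def mask(p,name):
    h=cv2.cvtColor(p,cv2.COLOR_BGR2HSV)
    lo,hi={"blue":((100,120,60),(130,255,255)),"yellow":((22,120,80),(38,255,255)),"dark":((90,0,30),(135,90,110))}[name]
    return cv2.inRange(h,np.array(lo),np.array(hi))
def biggest(k):
    return max(cv2.findContours(k,cv2.RETR_EXTERNAL,cv2.CHAIN_APPROX_NONE)[0],key=cv2.contourArea)
def rect(m,c,z):
    w=cast(m,c.reshape(-1,2),z)[:,:2]
    (cx,cy),(a,b),_=r=cv2.minAreaRect((w*1000).astype(np.float32))
    q=cv2.boxPoints(r); e=[q[1]-q[0],q[2]-q[1]]; e=max(e,key=np.linalg.norm)
    yaw=np.arctan2(e[1],e[0]); yaw=(yaw+np.pi/2)%np.pi-np.pi/2
    return np.round([cx,cy],1),np.round([a,b],1),round(float(yaw),3)
E
python3 - <<'E'
from h import *
cams={n:manip.camera_model(n) for n in("top","scene")}
for n in cams:
    m=cams[n];p=cv2.imread(f"pics/{n}0.png");d=np.load(f"{n}0.npy")
    for o,z in(("blue",.006),("yellow",.006),("dark",.010)):
        k=mask(p,o)
        if n=="scene": k[:60]=0; 
        if n=="scene" and o=="dark": k[:,200:]=0
        k=cv2.morphologyEx(k,cv2.MORPH_CLOSE,np.ones((5,5)))
        if o!="yellow": 
            f=np.zeros_like(k);cv2.drawContours(f,[biggest(k)],-1,255,-1); k=cv2.morphologyEx(f,cv2.MORPH_OPEN,np.ones((15,15)))
        c=biggest(k); print(n,o,rect(m,c,z))
        # height from depth and holes
        x,y,w,h=cv2.boundingRect(c); 
    # black grips: pixel blobs
    g=cv2.inRange(p,(0,0,0),(45,45,45)); nn,l,st,ce=cv2.connectedComponentsWithStats(g)
    R=np.array(m["R"]);t=np.array(m["t"])
    for i in range(1,nn):
        if 60<st[i,4]<800:
            v,u=np.where(l==i);z=d[v,u];pc=np.c_[(u-m["cx"])/m["fx"]*z,(v-m["cy"])/m["fy"]*z,z];W=(pc-t)@R
            s=W[W[:,2]>.036]
            if len(s)>8: print("grip",n,ce[i].round(),np.median(s,0).round(4),len(s), rect(m,np.c_[u,v][W[:,2]>.036],.040))
E
```

```text
top blue (array([499.7, 250.7]), array([104.5, 167.4]), -0.033)
top yellow (array([542.2,  22.3]), array([107., 173.]), -0.24)
top dark (array([ 558.5, -278.1]), array([184.2, 116.3]), 0.008)
grip top [238.  63.] [0.7989 0.0267 0.0408] 79 (array([798.4,  26.6]), array([10.9, 40.8]), -0.265)
grip top [129. 205.] [0.4967 0.2449 0.0389] 25 (array([497.1, 244.8]), array([ 5.8, 38.2]), -0.168)
scene blue (array([500.7, 251.3]), array([102.9, 171.3]), -0.049)
scene yellow (array([542.9,  23.5]), array([106. , 172.4]), -0.24)
scene dark (array([ 574.6, -268. ]), array([161.2, 121.2]), 0.525)
grip scene [355.   3.] [ 0.0708 -0.0049  0.2101] 134 (array([-230.4,  -87.4]), array([38.1, 67.5]), -1.035)
grip scene [356.  66.] [0.0573 0.0199 0.0481] 363 (array([33.8,  8.3]), array([ 69.3, 130.9]), -1.31)
grip scene [259. 212.] [0.5464 0.0243 0.04  ] 112 (array([545.7,  24.9]), array([12.1, 41.3]), -0.232)
grip scene [381. 247.] [0.5054 0.2518 0.0401] 135 (array([503.7, 251.6]), array([11.3, 44.6]), -0.038)
grip scene [184. 330.] [0.8032 0.0302 0.0399] 190 (array([805.3,  34.4]), array([20.7, 41.3]), -0.245)
```

```bash
cat >> h.py <<'E'
from scipy.spatial.transform import Rotation as Ro
def go(x,y,z,yaw):
    "shift (cm) in tool axes AFTER turning so that jaw axis is perpendicular to yaw"
    s=manip.read_state(); q=s["orientation"]; R=Ro.from_quat([q[1],q[2],q[3],q[0]])
    M=R.as_matrix(); a=np.arctan2(M[1,1],M[0,1]); d=yaw+np.pi/2-a; d=(d+np.pi/2)%np.pi-np.pi/2
    # about tool x (down): positive turn = negative yaw
    turn=-d; M2=(R*Ro.from_rotvec([turn,0,0])).as_matrix()
    D=np.array([x,y,z])-s["tcp_pos"]
    print("t",round(s["time_s"],2),"tcp",np.round(s["tcp_pos"],4),"jawyaw",round(a,3),"x",M[:,0].round(3),"F",np.round(s["contact_force"],1),"gap",round(s["finger_gap"],3),"q7",round(s["q"][6],2))
    print("turn",round(turn,3),"shift now cm",(M.T@D*100).round(2),"after turn",(M2.T@D*100).round(2))
E
python3 - <<'E'
from h import *
go(.501,.251,.1,-.04)
p=cv2.imread("pics/scene0.png");cv2.imwrite("pics/b.png",cv2.resize(p[100:220,60:200],None,fx=5,fy=5,interpolation=cv2.INTER_CUBIC)[:600,:700])
p=cv2.imread("pics/top0.png");cv2.imwrite("pics/bt.png",cv2.resize(p[120:230,345:430],None,fx=5,fy=5,interpolation=cv2.INTER_CUBIC))
E
```

```text
t 0.1 tcp [0.2526 0.6254 0.2304] jawyaw 1.187 x [-0.001 -0.002 -1.   ] F [-0.7 -0.1 -0.5] gap 1.0 q7 -0.08
turn -0.344 shift now cm [ 13.08 -25.39  37.05] after turn [ 13.08 -36.4   26.33]
```

View pics/b.png

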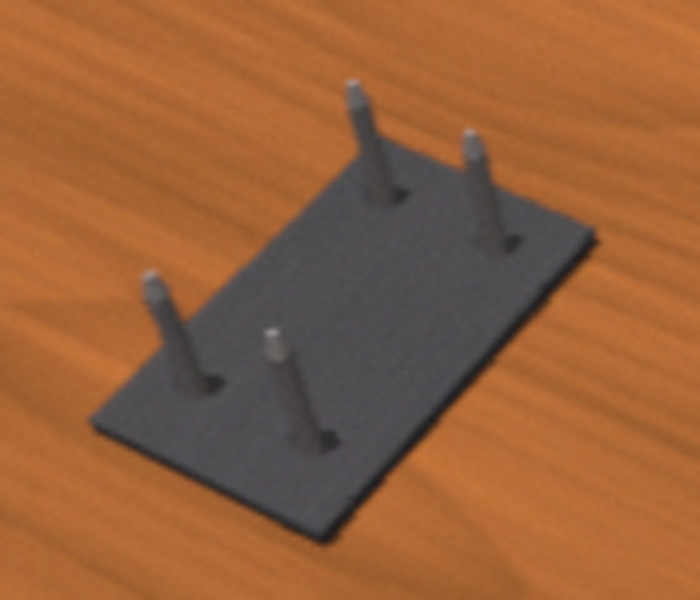

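View pics/bt.png

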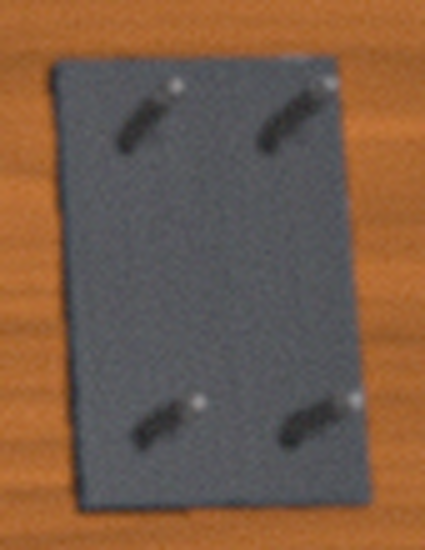

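The crops show the four post tips clearly. In the scene crop they are at (353,85), (472,133), (152,275) and (274,333). In the top crop they are at (177,86), (331,84), (199,402) and (356,400).

```bash
python3 - <<'E'
from h import *
for n,pt,o in(("scene",[(353,84),(472,133),(152,275),(274,332)],(60,100)),("top",[(177,86),(331,84),(199,402),(356,400)],(345,120))):
    w=cast(manip.camera_model(n),(np.array(pt)+.5)/5-.5+np.array(o),.080); print(n,w[:,:2].round(4).tolist(),w.mean(0).round(4))
# base plate corners
w=cast(manip.camera_model("scene"),(np.array([(92,422),(325,540),(595,235),(395,140)])+.5)/5-.5+np.array((60,100)),.010);print(w.round(4).tolist(),w.mean(0))
w=cast(manip.camera_model("top"),(np.array([(53,60),(335,58),(370,500),(80,506)])+.5)/5-.5+np.array((345,120)),.010);print(w.round(4).tolist(),w.mean(0))
E
```

```text
scene [[0.4988, -0.3093], [0.4975, -0.249], [0.6218, -0.3075], [0.6211, -0.2479]] [ 0.5598 -0.2784  0.08  ]
top [[0.6215, -0.2492], [0.6221, -0.3093], [0.4975, -0.2507], [0.4979, -0.3106]] [ 0.5597 -0.2799  0.08  ]
[[0.6559, -0.3339, 0.01], [0.6553, -0.2145, 0.01], [0.4689, -0.2185, 0.01], [0.4657, -0.3305, 0.01]] [ 0.56143528 -0.2743384   0.01      ]
[[0.6533, -0.2183, 0.01], [0.6536, -0.3372, 0.01], [0.4671, -0.3391, 0.01], [0.4654, -0.2206, 0.01]] [ 0.55984562 -0.27879929  0.01      ]
```

```bash
python3 -m creep '[[8.5,0,0,0,-0.14],[8.5,0,0,0,-0.14],[8.5,0,0,0,-0.064],[8.5,0,-4,3,0],[8.5,0,-4,3,0],[8.5,0,-4,3,0],[8.5,0,-4,3,0],[8.5,0,0,0,0]]' 40; python3 -c "
from h import *
go(.501,.251,.1,-.04)"
```

```text
time_s: 0.9
tcp_pos: [0.3725, 0.4535, 0.231]
orientation: [0.708, 0.017, 0.706, -0.02]
contact_force: [0.0, 0.2, 0.2]
finger_gap: 0.99
t 0.9 tcp [0.3725 0.4535 0.231 ] jawyaw 1.518 x [ 0.003 -0.005 -1.   ] F [0.  0.2 0.2] gap 0.99 q7 0.53
turn -0.013 shift now cm [ 13.23 -19.49  13.86] after turn [ 13.23 -19.66  13.61]
```

```bash
python3 -m creep '[[8.5,1,-3.3,2.3,-0.013],[8.5,1,-3.3,2.3,0],[8.5,1,-3.3,2.3,0],[8.5,1,-3.3,2.3,0],[8.5,1,-3.3,2.3,0],[8.5,1,-3.1,2.1,0],[8.5,0,0,0,0],[8.5,0,0,0,0]]'; python3 - <<'E'
from h import *
go(.501,.251,.013,-.04)
m=manip.camera_model("wrist");p,d=manip.capture("wrist");cv2.imwrite("pics/w1.png",p)
k=cv2.morphologyEx(mask(p,"blue"),cv2.MORPH_CLOSE,np.ones((9,9)))
c=biggest(k);print(cv2.boundingRect(c),rect(m,c,.006))
E
```

```text
time_s: 1.7
tcp_pos: [0.4966, 0.2607, 0.1708]
orientation: [0.707, 0.01, 0.707, -0.01]
contact_force: [-0.5, 1.1, -0.1]
finger_gap: 0.999
t 1.7 tcp [0.4966 0.2607 0.1708] jawyaw 1.542 x [-0.001 -0.    -1.   ] F [-0.5  1.1 -0.1] gap 0.999 q7 0.99
turn 0.011 shift now cm [15.78 -0.94  0.49] after turn [15.78 -0.94  0.5 ]
(204, 104, 95, 141) (array([500.5, 250.2]), array([109.8, 168.8]), -0.05)
```

View pics/w1.png

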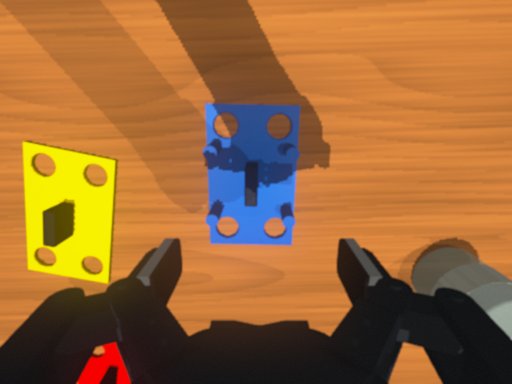

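The wrist view puts the blue plate at (252,175), which agrees with the estimate of (0.5005, 0.2505).

```bash
python3 -m creep '[[8.5,0,-0.94,0.5,0.011],[8.5,3,0,0,0],[8.5,3,0,0,0],[8.5,3,0,0,0],[8.5,0,0,0,0],[8.5,0,0,0,0],[8.5,0,0,0,0],[8.5,0,0,0,0]]'; python3 -c "
from h import *
go(.501,.251,.013,-.045)"
```

```text
time_s: 2.55
tcp_pos: [0.5023, 0.2527, 0.0831]
orientation: [0.708, 0.014, 0.706, -0.013]
contact_force: [-0.7, 0.5, 0.2]
finger_gap: 0.996
t 2.55 tcp [0.5023 0.2527 0.0831] jawyaw 1.533 x [ 0.003  0.002 -1.   ] F [-0.7  0.5  0.2] gap 0.996 q7 1.0
turn 0.007 shift now cm [ 7.01 -0.18 -0.14] after turn [ 7.01 -0.19 -0.14]
```

```bash
python3 -m creep '[[8.5,1.8,-0.1,-0.1,0],[8.5,1.8,0,0,0],[8.5,1.8,0,0,0],[8.5,1.2,0,0,0],[8.5,0.4,0,0,0],[8.5,0,0,0,0],[8.5,0,0,0,0],[8.5,0,0,0,0]]'; python3 -c "
from h import *
go(.501,.251,.013,-.045)"
```

```text
time_s: 3.35
tcp_pos: [0.5008, 0.2513, 0.0122]
orientation: [0.707, 0.014, 0.706, -0.013]
contact_force: [0.3, -0.0, -0.3]
finger_gap: 0.992
t 3.35 tcp [0.5008 0.2513 0.0122] jawyaw 1.533 x [ 0.001  0.001 -1.   ] F [ 0.3 -0.  -0.3] gap 0.992 q7 1.0
turn 0.007 shift now cm [-0.08 -0.03  0.02] after turn [-0.08 -0.03  0.02]
```

```bash
python3 -m creep '[[0,0,0,0,0],[0,0,0,0,0],[0,0,0,0,0],[0,0,0,0,0],[0,0,0,0,0],[0,0,0,0,0],[0,0,0,0,0],[0,0,0,0,0]]' 60; python3 -m creep '[[0,-1,0,0,0],[0,-2,0,0,0],[0,-3,0,0,0],[0,-3,0,0,0],[0,-3,0,0,0],[0,-2,0,0,0],[0,-1,0,0,0],[0,0,0,0,0]]' 60; python3 - <<'E'
from h import *
go(.5598,-.279,.16,.008)
p,d=manip.capture("wrist");cv2.imwrite("pics/w2.png",p)
p,d=manip.capture("scene");cv2.imwrite("pics/s2.png",p)
E
```

```text
time_s: 4.15
tcp_pos: [0.5004, 0.251, 0.0115]
orientation: [0.707, 0.014, 0.707, -0.013]
contact_force: [0.2, 0.3, 2.8]
finger_gap: 0.151
time_s: 4.95
tcp_pos: [0.5006, 0.2512, 0.1625]
orientation: [0.708, 0.014, 0.706, -0.013]
contact_force: [-0.0, 0.3, -3.4]
finger_gap: 0.153
t 4.95 tcp [0.5006 0.2512 0.1625] jawyaw 1.533 x [ 0.002  0.001 -1.   ] F [-0.   0.3 -3.4] gap 0.153 q7 1.0
turn -0.046 shift now cm [  0.19 -52.76   7.91] after turn [  0.19 -53.06   5.49]
```

View pics/w2.png

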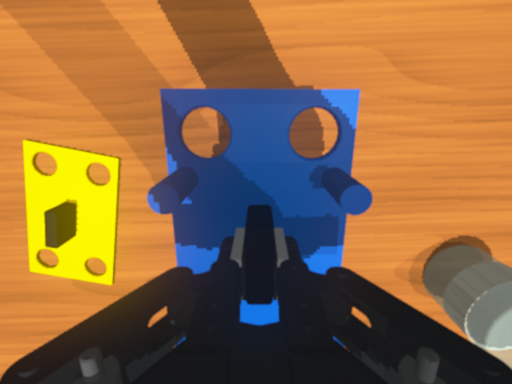

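View pics/s2.png

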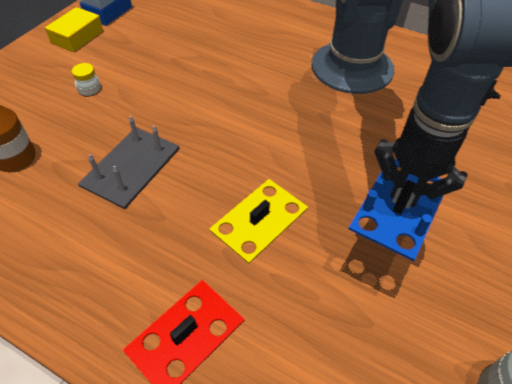

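The wrist view shows the blue grip held at (260,240), with its bores at (205,132) and (315,132) placed evenly about it. I'll carry it to the rack.

```bash
python3 -m creep '[[0,0,-2,0.2,-0.046],[0,0,-3.5,0.4,0],[0,0,-4,0.4,0],[0,0,-4,0.4,0],[0,0,-4,0.4,0],[0,0,-4,0.4,0],[0,0,-4,0.4,0],[0,0,-3,0.3,0]]';python3 -c "
from h import *
go(.5598,-.279,.16,.008)"
```

```text
time_s: 5.85
tcp_pos: [0.5294, -0.037, 0.1596]
orientation: [0.706, -0.002, 0.708, 0.002]
contact_force: [0.3, -0.4, -2.2]
finger_gap: 0.15
t 5.85 tcp [ 0.5294 -0.037   0.1596] jawyaw 1.577 x [-0.003 -0.001 -1.   ] F [ 0.3 -0.4 -2.2] gap 0.15 q7 1.61
turn -0.002 shift now cm [-2.000e-02 -2.422e+01  2.900e+00] after turn [-2.000e-02 -2.423e+01  2.840e+00]
```

```bash
python3 -m creep '[[0,0,-3.5,0.4,0],[0,0,-4,0.5,0],[0,0,-4,0.5,0],[0,0,-4,0.5,0],[0,0,-4,0.5,0],[0,0,-3,0.3,0],[0,0,-1.5,0.1,0],[0,0,0,0,0]]';python3 - <<'E'
from h import *
go(.5598,-.279,.16,.008)
for n in("wrist","scene","top"):
    p,d=manip.capture(n);cv2.imwrite(f"pics/{n}3.png",p);np.save(f"{n}3.npy",d)
m=manip.camera_model("wrist");print({k:np.round(v,3).tolist() for k,v in m.items()})
E
```

```text
time_s: 6.65
tcp_pos: [0.5593, -0.2757, 0.1597]
orientation: [0.706, -0.002, 0.708, 0.002]
contact_force: [-0.8, 0.8, -1.8]
finger_gap: 0.15
t 6.65 tcp [ 0.5593 -0.2757  0.1597] jawyaw 1.575 x [-0.003 -0.    -1.   ] F [-0.8  0.8 -1.8] gap 0.15 q7 2.05
turn -0.004 shift now cm [-0.03 -0.33  0.05] after turn [-0.03 -0.33  0.05]
{'fx': 266.936, 'fy': 266.936, 'cx': 259.011, 'cy': 192.0, 'R': [[-0.012, 1.0, 0.003], [0.957, 0.01, 0.29], [0.29, 0.006, -0.957]], 't': [0.277, -0.552, 0.151]}
```

View pics/wrist3.png

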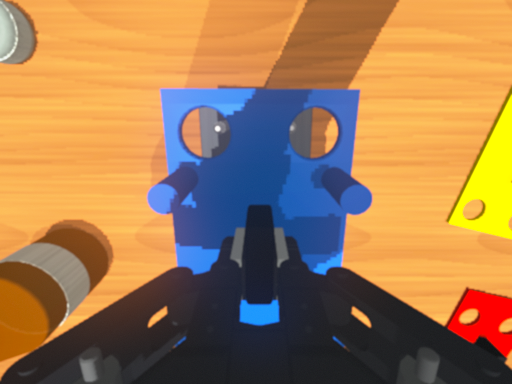

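View pics/scene3.png

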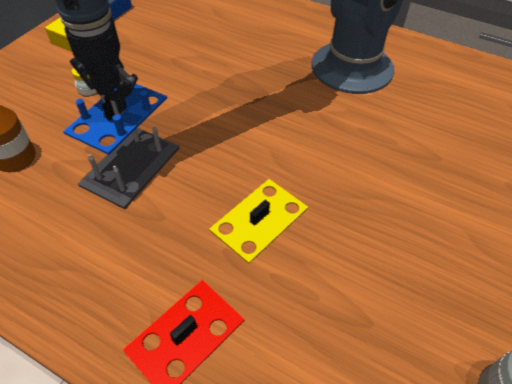

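Wrist view: post tips at (219,128) and (291,128) show through the bores at (205,132) and (315,132). I'll compute the offsets at their actual heights.

```bash
python3 - <<'E'
from h import *
m=manip.camera_model("wrist")
p=cv2.imread("pics/wrist3.png")
d=np.load("wrist3.npy")
R=np.array(m["R"]);t=np.array(m["t"])
# plate plane from depth of blue pixels
k=mask(p,"blue"); v,u=np.where(k>0); s=(v<160)|((v>210)&(v<260)&(u>190)&(u<330)); v,u=v[s],u[s]; z=d[v,u]
W=(np.c_[(u-m["cx"])/m["fx"]*z,(v-m["cy"])/m["fy"]*z,z]-t)@R
A=np.c_[W[:,:2]-[.56,-.28],np.ones(len(W))]; c=np.linalg.lstsq(A,W[:,2],rcond=None)[0];print("plane",c, np.std(A@c-W[:,2]))
zt=c[2]
w=cast(m,[(219,128),(291,128)],.08);print("tips",w.round(4))
nt=cv2.findContours(cv2.bitwise_not(k),cv2.RETR_LIST,cv2.CHAIN_APPROX_NONE)[0]
for x in nt:
    if 1200<cv2.contourArea(x)<3000:
        (a,b),r=cv2.minEnclosingCircle(x); print(a,b,r)
w=cast(m,[(205.5,132),(314.5,132)],zt+c[0]*.06);print("bores",w.round(4))
E
```

```text
plane [-0.00637224  0.01755278  0.155806  ] 0.012674271253846951
tips [[ 0.5007 -0.3043  0.08  ]
 [ 0.5    -0.2455  0.08  ]]
313.9468078613281 132.3297882080078 26.106773376464844
205.41357421875 131.59629821777344 26.201566696166992
bores [[ 0.4983 -0.301   0.1554]
 [ 0.4976 -0.2417  0.1554]]
```

```bash
python3 -m creep '[[0,0,-0.35,0.15,0],[0,2,0,0,0],[0,2,0,0,0],[0,1.5,0,0,0],[0,0.5,0,0,0],[0,0,0,0,0],[0,0,0,0,0],[0,0,0,0,0]]';python3 - <<'E'
from h import *
go(.5613,-.2795,.022,.008)
p,d=manip.capture("wrist");cv2.imwrite(f"pics/wrist4.png",p)
E
```

```text
time_s: 7.6
tcp_pos: [0.5629, -0.2774, 0.1023]
orientation: [0.708, -0.003, 0.706, 0.003]
contact_force: [0.4, 0.2, -2.3]
finger_gap: 0.158
t 7.6 tcp [ 0.5629 -0.2774  0.1023] jawyaw 1.579 x [ 0.002 -0.001 -1.   ] F [ 0.4  0.2 -2.3] gap 0.158 q7 2.07
turn 0.0 shift now cm [ 8.03 -0.2  -0.18] after turn [ 8.03 -0.2  -0.17]
```

View pics/wrist4.png

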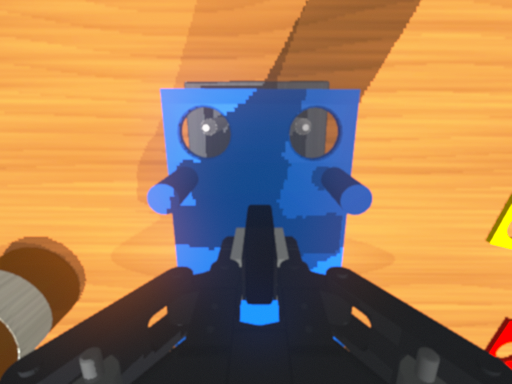

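Post tips are now at (206,128) and (305,128), inside the bores. They sit about 2 mm off in y, so I'll correct that and lower the plate.

```bash
python3 -m creep '[[0,0,-0.2,-0.1,0],[0,1,0,0,0],[0,1.5,0,0,0],[0,1.5,0,0,0],[0,1,0,0,0],[0,0.5,0,0,0],[0,0,0,0,0],[0,0,0,0,0]]';python3 - <<'E'
from h import *
go(.5613,-.2795,.022,.008)
p,d=manip.capture("wrist");cv2.imwrite(f"pics/wrist5.png",p)
E
```

```text
time_s: 8.45
tcp_pos: [0.5614, -0.2793, 0.0463]
orientation: [0.707, -0.003, 0.707, 0.003]
contact_force: [0.3, 0.2, -1.9]
finger_gap: 0.155
t 8.45 tcp [ 0.5614 -0.2793  0.0463] jawyaw 1.579 x [ 0. -0. -1.] F [ 0.3  0.2 -1.9] gap 0.155 q7 2.09
turn 0.0 shift now cm [ 2.43 -0.02 -0.02] after turn [ 2.43 -0.02 -0.02]
```

View pics/wrist5.png

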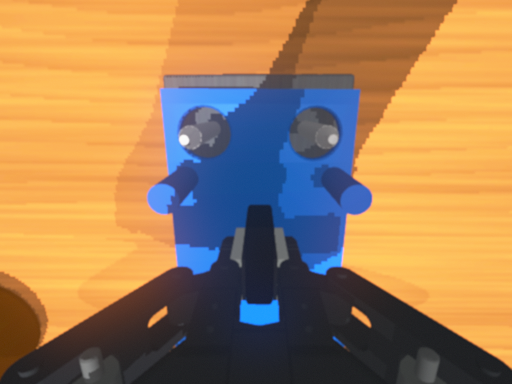

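The posts now pass through the bores symmetrically, with tips at (184,140) and (333,140). I'll lower the plate to the base.

```bash
python3 -m creep '[[0,0.6,0,0,0],[0,0.6,0,0,0],[0,0.5,0,0,0],[0,0.4,0,0,0],[0,0.2,0,0,0],[0,0.1,0,0,0],[0,0,0,0,0],[0,0,0,0,0]]'
```

```text
time_s: 9.3
tcp_pos: [0.5613, -0.2792, 0.0224]
orientation: [0.707, -0.003, 0.707, 0.003]
contact_force: [0.4, -0.5, -1.5]
finger_gap: 0.149
```

```bash
python3 -m creep '[[0,0.1,0,0,0],[0,0.1,0,0,0],[0,0,0,0,0],[0,0,0,0,0],[2.5,0,0,0,0],[5,0,0,0,0],[6,0,0,0,0],[6,0,0,0,0]]'; python3 -m creep '[[6,-1,0,0,0],[6,-2,0,0,0],[6,-4,0,0,0],[6,-4,0,0,0],[6,-4,0,0,0],[6,-3,0,0,0],[6,-1,0,0,0],[6,0,0,0,0]]';python3 - <<'E'
from h import *
go(.5425,.023,.16,-.24)
for n in("wrist","scene"):
    p,d=manip.capture(n);cv2.imwrite(f"pics/{n}6.png",p)
E
```

```text
time_s: 10.1
tcp_pos: [0.5612, -0.2792, 0.0202]
orientation: [0.707, -0.003, 0.707, 0.003]
contact_force: [0.2, -0.7, -0.2]
finger_gap: 0.703
time_s: 10.9
tcp_pos: [0.5619, -0.2795, 0.2122]
orientation: [0.708, -0.003, 0.706, 0.002]
contact_force: [0.7, -0.2, -0.7]
finger_gap: 0.703
t 10.9 tcp [ 0.5619 -0.2795  0.2122] jawyaw 1.579 x [ 0.003 -0.001 -1.   ] F [ 0.7 -0.2 -0.7] gap 0.703 q7 2.05
turn 0.248 shift now cm [ 5.18 30.28 -1.71] after turn [ 5.18 28.93 -9.09]
```

View pics/wrist6.png

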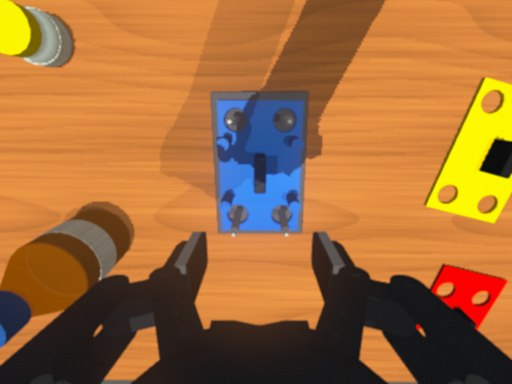

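View pics/scene6.png

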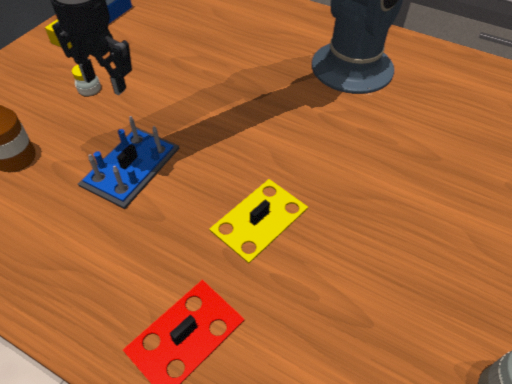

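Both views show the blue plate flat on the base, with all four posts through the bores. Now the yellow plate.

```bash
python3 -m creep '[[8.5,0,2,0,0.124],[8.5,0,3.5,0,0.124],[8.5,0,4,-1.5,0],[8.5,0,4,-1.5,0],[8.5,0,4,-1.5,0],[8.5,0,4,-1.5,0],[8.5,0,4,-1.5,0],[8.5,0,2,-1,0]]';python3 -c "
from h import *
go(.5425,.023,.16,-.24)"
```

```text
time_s: 11.8
tcp_pos: [0.5329, 0.014, 0.208]
orientation: [0.701, 0.083, 0.704, -0.082]
contact_force: [0.4, -0.2, 0.0]
finger_gap: 0.989
t 11.8 tcp [0.5329 0.014  0.208 ] jawyaw 1.336 x [-0.005  0.001 -1.   ] F [ 0.4 -0.2  0. ] gap 0.989 q7 1.28
turn 0.006 shift now cm [4.8  1.09 0.75] after turn [4.8  1.1  0.74]
```

```bash
python3 -m creep '[[8.5,0,1.1,0.75,0],[8.5,2,0,0,0],[8.5,3,0,0,0],[8.5,3,0,0,0],[8.5,2.5,0,0,0],[8.5,0.5,0,0,0],[8.5,0,0,0,0],[8.5,0,0,0,0]]';python3 - <<'E'
from h import *
go(.5425,.023,.013,-.24)
m=manip.camera_model("wrist")
p,d=manip.capture("wrist");cv2.imwrite(f"pics/wrist7.png",p)
c=biggest(cv2.morphologyEx(mask(p,"yellow"),cv2.MORPH_CLOSE,np.ones((9,9))));print(cv2.boundingRect(c),rect(m,c,.006))
E
```

```text
time_s: 12.6
tcp_pos: [0.5455, 0.018, 0.1009]
orientation: [0.702, 0.085, 0.702, -0.085]
contact_force: [0.4, 0.1, -0.1]
finger_gap: 0.992
t 12.6 tcp [0.5455 0.018  0.1009] jawyaw 1.33 x [ 0.001 -0.    -1.   ] F [ 0.4  0.1 -0.1] gap 0.992 q7 1.29
turn -0.0 shift now cm [ 8.79  0.41 -0.42] after turn [ 8.79  0.42 -0.42]
(201, 91, 126, 180) (array([543.1,  22. ]), array([105.9, 171.9]), -0.239)
```

View pics/wrist7.png

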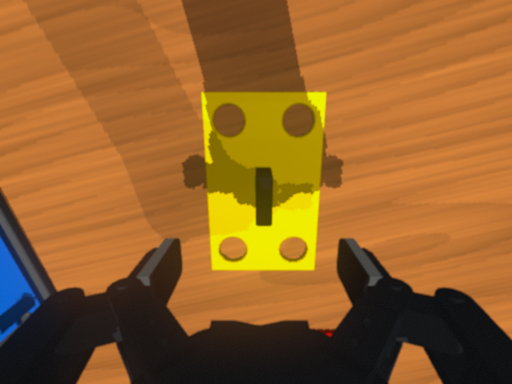

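The yellow plate is centred at (264,182) and confirmed at (0.543, 0.022), yaw -0.24.

```bash
python3 -m creep '[[8.5,0.5,0.36,-0.38,0],[8.5,1.8,0,0,0],[8.5,2,0,0,0],[8.5,2,0,0,0],[8.5,1.7,0,0,0],[8.5,0.7,0,0,0],[8.5,0,0,0,0],[8.5,0,0,0,0]]';python3 -c "
from h import *
go(.5428,.0225,.013,-.24)"
```

```text
time_s: 13.45
tcp_pos: [0.5424, 0.023, 0.014]
orientation: [0.703, 0.085, 0.702, -0.084]
contact_force: [0.3, -0.6, 0.5]
finger_gap: 0.998
t 13.45 tcp [0.5424 0.023  0.014 ] jawyaw 1.331 x [ 0.001  0.    -1.   ] F [ 0.3 -0.6  0.5] gap 0.998 q7 1.3
turn 0.0 shift now cm [ 0.1  -0.04  0.05] after turn [ 0.1  -0.04  0.05]
```

```bash
python3 -m creep '[[0,0,0,0,0],[0,0,0,0,0],[0,0,0,0,0],[0,0,0,0,0],[0,0,0,0,0],[0,0,0,0,0],[0,0,0,0,0],[0,0,0,0,0]]' 60; python3 -m creep '[[0,-1,0,0,0],[0,-2,0,0,0],[0,-3,0,0,0],[0,-4,0,0,0],[0,-4,0,0,0],[0,-3,0,0,0],[0,-1,0,0,0],[0,0,0,0,0]]' 60; python3 - <<'E'
from h import *
go(.561,-.2795,.18,.008)
p,d=manip.capture("wrist");cv2.imwrite("pics/w8.png",p)
E
```

```text
time_s: 14.25
tcp_pos: [0.5421, 0.0228, 0.0136]
orientation: [0.702, 0.085, 0.702, -0.085]
contact_force: [-1.4, -0.5, 4.3]
finger_gap: 0.149
time_s: 15.05
tcp_pos: [0.5421, 0.0229, 0.1942]
orientation: [0.703, 0.085, 0.701, -0.084]
contact_force: [0.1, -0.3, -1.4]
finger_gap: 0.151
t 15.05 tcp [0.5421 0.0229 0.1942] jawyaw 1.331 x [ 0.002  0.001 -1.   ] F [ 0.1 -0.3 -1.4] gap 0.151 q7 1.26
turn -0.248 shift now cm [  1.41 -28.93   9.01] after turn [  1.41 -30.26   1.64]
```

View pics/w8.png

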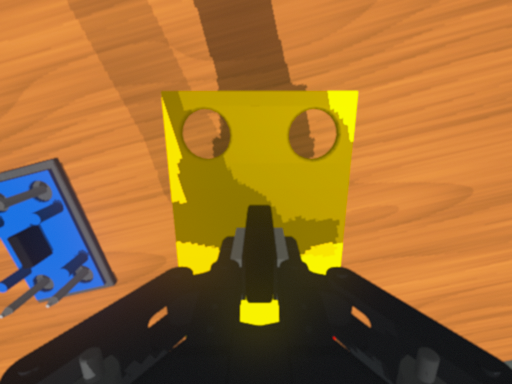

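The yellow plate is held at (260,240), with bores at (206,133) and (314,133) placed evenly about the grip.

```bash
python3 -m creep '[[0,0,0,0,-0.124],[0,0,0,0,-0.124],[0,0,-2,0.1,0],[0,0,-3.5,0.2,0],[0,0,-4,0.2,0],[0,0,-4,0.2,0],[0,0,-4,0.2,0],[0,0,-3,0.2,0]]';python3 -c "
from h import *
go(.561,-.2795,.16,.008)"
```

```text
time_s: 15.9
tcp_pos: [0.5525, -0.1848, 0.1903]
orientation: [0.705, -0.002, 0.709, 0.002]
contact_force: [0.4, -0.3, -2.3]
finger_gap: 0.151
t 15.9 tcp [ 0.5525 -0.1848  0.1903] jawyaw 1.577 x [-0.005  0.    -1.   ] F [ 0.4 -0.3 -2.3] gap 0.151 q7 1.9
turn -0.002 shift now cm [ 3.03 -9.47  0.81] after turn [ 3.03 -9.48  0.79]
```

```bash
python3 -m creep '[[0,0,-3,0.3,0],[0,0,-3.5,0.3,0],[0,0,-2.5,0.2,0],[0,0,-0.5,0,0],[0,1.5,0,0,0],[0,1.5,0,0,0],[0,0,0,0,0],[0,0,0,0,0]]';python3 - <<'E'
from h import *
go(.561,-.2795,.113,.008)
p,d=manip.capture("wrist");cv2.imwrite("pics/w9.png",p)
E
```

```text
time_s: 16.7
tcp_pos: [0.5629, -0.2752, 0.1619]
orientation: [0.706, -0.003, 0.708, 0.004]
contact_force: [0.1, 0.0, -0.5]
finger_gap: 0.155
t 16.7 tcp [ 0.5629 -0.2752  0.1619] jawyaw 1.581 x [-0.002  0.002 -1.   ] F [ 0.1  0.  -0.5] gap 0.155 q7 2.06
turn 0.002 shift now cm [ 4.89 -0.43 -0.19] after turn [ 4.89 -0.43 -0.19]
```

View pics/w9.png

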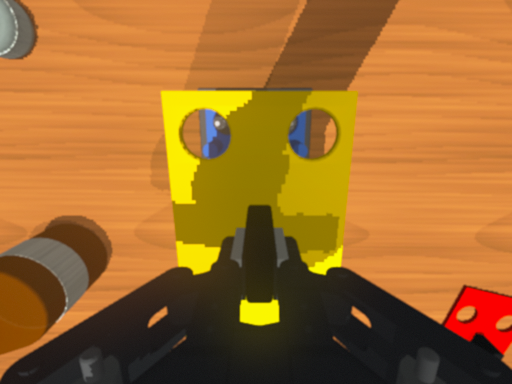

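A post tip shows at (218,123), which matches the pending -4 mm y correction. I'll apply it and lower to just above the tips.

```bash
python3 -m creep '[[0,0,-0.43,-0.19,0],[0,1.5,0,0,0],[0,2,0,0,0],[0,1.5,0,0,0],[0,0.5,0,0,0],[0,0,0,0,0],[0,0,0,0,0],[0,0,0,0,0]]';python3 - <<'E'
from h import *
go(.561,-.2795,.068,.008)
p,d=manip.capture("wrist");cv2.imwrite("pics/w10.png",p)
E
```

```text
time_s: 17.55
tcp_pos: [0.562, -0.2817, 0.1092]
orientation: [0.708, -0.003, 0.707, 0.003]
contact_force: [-0.7, -0.3, -0.8]
finger_gap: 0.149
t 17.55 tcp [ 0.562  -0.2817  0.1092] jawyaw 1.579 x [ 0.002 -0.001 -1.   ] F [-0.7 -0.3 -0.8] gap 0.149 q7 2.08
turn 0.0 shift now cm [ 4.12  0.22 -0.11] after turn [ 4.12  0.22 -0.11]
```

View pics/w10.png

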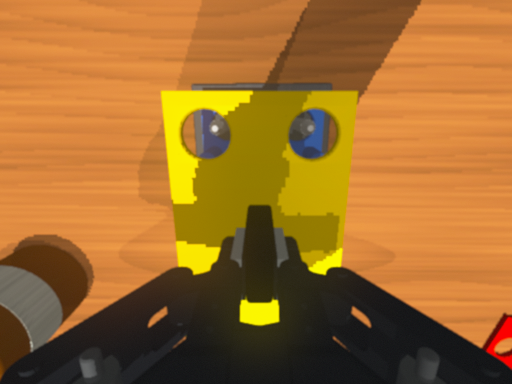

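Tips at (214,127) and (311,128) are inside the bores, so I'll shift +0.2 cm and lower.

```bash
python3 -m creep '[[0,0,0.2,-0.1,0],[0,0,0,0,0],[0,0.8,0,0,0],[0,0.8,0,0,0],[0,0.8,0,0,0],[0,0.4,0,0,0],[0,0,0,0,0],[0,0,0,0,0]]';python3 - <<'E'
from h import *
go(.561,-.2795,.068,.008)
p,d=manip.capture("wrist");cv2.imwrite("pics/w11.png",p)
E
```

```text
time_s: 18.4
tcp_pos: [0.5604, -0.2794, 0.0801]
orientation: [0.707, -0.003, 0.707, 0.003]
contact_force: [-0.5, 0.0, -1.3]
finger_gap: 0.149
t 18.4 tcp [ 0.5604 -0.2794  0.0801] jawyaw 1.579 x [-0.  0. -1.] F [-0.5  0.  -1.3] gap 0.149 q7 2.09
turn 0.0 shift now cm [ 1.21 -0.01  0.06] after turn [ 1.21 -0.01  0.06]
```

View pics/w11.png

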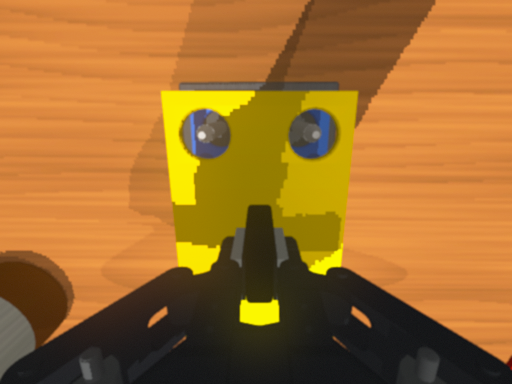

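The tips at (202,134) and (316,134) are centred in the bores.

```bash
python3 -m creep '[[0,0.4,0,0,0],[0,0.4,0,0,0],[0,0.3,0,0,0],[0,0.1,0,0,0],[0,0.1,0,0,0],[0,0,0,0,0],[0,0,0,0,0],[0,0,0,0,0]]'
```

```text
time_s: 19.25
tcp_pos: [0.5603, -0.2793, 0.0676]
orientation: [0.707, -0.003, 0.707, 0.003]
contact_force: [-2.4, 1.1, 4.0]
finger_gap: 0.147
```

Contact at the expected height of 0.0676. I'll release and retreat.

```bash
python3 -m creep '[[0,0,0,0,0],[2,0,0,0,0],[3,0,0,0,0],[4.5,0,0,0,0],[6,0,0,0,0],[6,0,0,0,0],[6,0,0,0,0],[6,0,0,0,0]]'; python3 -m creep '[[6,-1,0,0,0],[6,-2,0,0,0],[6,-3,0,0,0],[6,-3,0,0,0],[6,-3,0,0,0],[6,-2,0,0,0],[6,-1,0,0,0],[6,0,0,0,0]]';python3 - <<'E'
from h import *
m=manip.camera_model("wrist");R=np.array(m["R"]);t=np.array(m["t"])
for n in("wrist","scene"):
    p,d=manip.capture(n);cv2.imwrite(f"pics/{n}12.png",p)
    if n=="wrist":
        k=mask(p,"yellow");print(rect(m,biggest(cv2.morphologyEx(k,cv2.MORPH_CLOSE,np.ones((9,9)))),.060))
        v,u=np.where(cv2.erode(k,np.ones((5,5)))>0);s=(u>150)&(u<370);v,u=v[s],u[s];z=d[v,u]
        W=(np.c_[(u-m["cx"])/m["fx"]*z,(v-m["cy"])/m["fy"]*z,z]-t)@R
        W=W[(abs(W[:,0]-.56)<.1)&(abs(W[:,1]+.28)<.07)]
        for _ in range(3):
            A=np.c_[W[:,:2]-[.56,-.28],np.ones(len(W))];c=np.linalg.lstsq(A,W[:,2],rcond=None)[0];e=abs(A@c-W[:,2]);W=W[e<max(2.5*np.median(e),1e-4)]
        print("tilt/height",c.round(4),len(W))
E
```

```text
time_s: 20.05
tcp_pos: [0.5604, -0.2793, 0.0672]
orientation: [0.707, -0.003, 0.707, 0.003]
contact_force: [0.2, 0.2, -0.3]
finger_gap: 0.701
time_s: 20.85
tcp_pos: [0.5611, -0.2797, 0.2191]
orientation: [0.708, -0.003, 0.706, 0.002]
contact_force: [0.3, 0.3, -0.5]
finger_gap: 0.701
(array([ 561.4, -279.5]), array([171.3, 105.8]), 0.009)
tilt/height [-0.0002  0.0008  0.0606] 7802
```

View pics/wrist12.png

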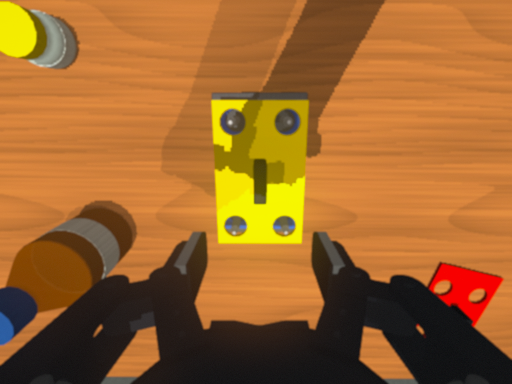

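View pics/scene12.png

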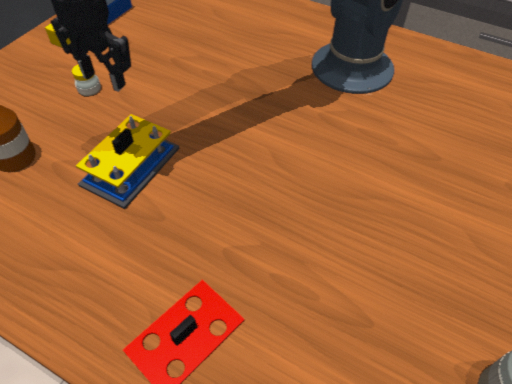

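Both plates sit on the rack with all four posts in the bores. The yellow plate is level, with its top face at 60.6 mm against 60 nominal. The gripper is clear.

```bash
python3 -c "
from rig import manip
print(manip.job_done())"
```

```text
the job is handed in; nothing more can be done
None
```

I put the rack together and handed the job in at about 21 s of the 61 s allowed. The blue plate went onto the base first, then the yellow plate onto its pillars. Both were lowered onto the posts in the gripper and released, and the red plate was not touched.

**Last checks (all passed):**
- **Yellow plate:** the wrist camera put its centre at (0.561, -0.280) m, within about 2 mm of the base centre. Its yaw was 0.009 rad and its tilt under 0.001 rad. Its top face was at 60.6 mm against 60 mm nominal.
- **Blue plate:** after release, both views showed it flat on the base with all four posts through the bores. I did not measure its height or tilt by depth; the yellow plate's height and level agree with it being seated.
- **Gripper:** open and about 15 cm above its release height, with no contact force.

**Disagreements:**
- The scene view gave a wrong base outline (rotated 0.5 rad), so I used the post tips seen in two views instead. Those agreed to within 2 mm.
- The tilt I tried to read for the blue plate while it was in the air was too noisy to use (12.7 mm scatter). I lined that plate up by sight of the post tips in the bores.

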